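Click a tube rack into the analyser's free lane

ROBOT

A 6-joint arm with a two-finger parallel gripper is mounted at the origin on the work surface. World frame = base frame: x ahead of the robot, y to its left, z up, the work surface at z = 0. Lengths are in m, angles in rad, forces in N, time in s.
With the tool pointing down it reaches from about 0.25 to 0.725 m from the base axis. Payload 4 kg.
Tool frame: the origin (TCP) lies midway between the tips of the shut fingers; the grasp point (between the pads) lies 19 mm behind it; z points along the fingers, y is the line along which they close (so a half turn about z gives the same grasp; the last joint's range is limited). The gripper opens to 85 mm and grips with 20 to 120 N. Pads are 22 mm wide; open, the fingers measure 114 mm over their backs; the gripper's body (76 mm by 85 mm) begins 54 mm behind the grasp point. The pads swing forward as they close: fully open they stand 13 mm farther back than shut.
Start: joints at [-1.117, 0.241, 0.005, 1.335, 0, 1.571], TCP at [0.219, -0.449, 0.231] pointing down, gripper open.
Joint ranges: [-2.72, 2.72], [-1.05, 1.87], [-1.09, 1.28], [-1.99, 2.15], [-1.42, 1.44], [-3.14, 3.14]. Speed limits (rad/s): [2.79, 2.79, 3.14, 3.14, 3.14, 3.14].

INTERFACE

Orientations are given as a unit quaternion [x, y, z, w].
In Python, from workcell import monitor, vision, job gives the robot as it stands.
- The arm moves only by the tool move_arm, never from a script. Its argument "moves" is a list that holds one entry, the list of rows, each a list of 5 numbers: the shift along the world's x, y, z in m, then the turn about the world's z in degrees, then the opening in per cent of the stroke, from 0 (shut) to 100 (fully open). In form: [[[x, y, z, turn, gripper], ...]]. A call has 1 to 5 rows; each row is the pose to reach, as a shift and turn from the pose commanded when the call began; what a row does not reach only later rows make up. A row lasts 1/8 s, in which the tool goes at most 62.5 mm and 10.7 degrees, less where a joint would pass 70% of its speed; a pose out of reach is approached as far as the arm can. A call with a gripper value outside its range is refused whole. The fingers move at their own pace and stop on an object; the grip force is fixed at half the most. Time passes only in rows, so rows that repeat a pose let the fingers close. It gives the time, the measured TCP pose, the force, the opening and the grip force at its end, in the units of the state.
- monitor.get_obs(): the state, without advancing time (a new reading comes with each control period).
- vision.camera(name): name is "scene" or "top" or "wrist"; returns a dict with "color" (384x512x3 uint8, red, green, blue), "camera_matrix" (3x3 intrinsics, pixels), "eye" and "attitude" of the camera in the world; the wrist camera has in their place "hand_eye" (4x4, takes a point from camera to tool coordinates, whose origin is the TCP and whose axes are the flange's). Camera axes: x right, y up, looking along -z (the intrinsics and any distortion apply to the point x, -y, -z); pixel columns grow to the right and rows downward; lengths in m; the calibration is good to about 2 mm. A picture is of the moment at which its call begins: read the wrist's pose just before it. There is no depth.
- job.job_done(): hands the job in; it is judged then, once.
The state is a dict: "clock": time; "joint_pos": joint angles; "joint_vel": joint speeds; "tau": joint torques, N m; "eef_pos": TCP position; "tool_rot": TCP orientation; "ft_force": force on the tool from outside, world axes, zero at the start; "ft_torque": the same for the moment, N m; "grip_width": finger opening in m; "grasp_force": force on a finger pad.
Only numpy, scipy, OpenCV 4.12 (cv2) and the standard library are available. Lean on these libraries where they do the work, as an engineer would, in place of code of your own. Each camera call takes 0.05 s, during which the arm holds its last target. There are 200 camera calls.

TASK

Load the rack of blood tubes into the free lane of the analyser: stand it at the mouth of the lane, nose first, and push it in along the lane from its rear end until the spring catch has clicked shut behind it. How deep the lane is set differs from machine to machine, so feel for the click and the end stop and do not ram the stop; keep the rack upright and leave everything else where it stands.

Things in the scene. Friction and masses are not known exactly. Their poses are not given: they have to be found in the camera images.
- rack: The rack to load: grey plastic rack 150 x 36 x 66 mm (long, wide, high) with six stoppered blood tubes fixed in it, stoppers reaching 82 mm above its underside; about 0.36 kg, upright on the bench at the start. Origin: centre of its underside; x along its length to the nose (the end with rounded upright corners; the rear is square), z up.
- rack_nose (a point): Middle of the lower edge of the rack's nose end, 75 mm ahead of the rack's origin.
- analyser: Fixed bench analyser: aluminium loading bed 14 mm high with two lanes 95 mm apart (the left one holds a rack already home), then a hood 134 mm high roofing the lanes' inner ends, then a cabinet 200 mm high. Origin: on the bench under the free lane's centre line, 100 mm outside lane_mouth; x is the loading direction, y left. The bed runs from x = -50 to 360, y = -62 to 152 mm.
- lane_mouth (a point): On the bed's surface, on the free lane's centre line, where its parallel guide rails begin: 40 mm apart inside, 12 mm high, running inwards from here. Over the 62 mm outside this point the rails flare open to about 67 mm; farther out the bed is plain. Axes as analyser.
- catch (a joint): The free lane's spring catch: steel strip 15 to 29 mm above the bed, hinged on the -y side 25 mm (+-20) inwards of lane_mouth; it enters the rack's path 25 mm and ends 60 mm beyond the hinge. 0 = shut. A passing rack pushes it aside by 0.1 to 0.2 rad; it snaps to 0 behind the rear end 2 mm past home. End stop: 5 mm past home. Ejector: meets the nose 15 mm short of home, pushes back 5 to 9 N.
- mid_home (a point): On the bed's surface, on the lane's centre line, 162 mm inwards of lane_mouth, 10 mm outside the hood. The docking head (catch, spring ejector, end stop on one bar) is clamped up to 20 mm outwards or inwards of its middle setting, which is not reported: the rack's origin at home lies here +-20 mm. Pushing the rack past the catch takes 8 to 15 N. Axes as analyser.
- empty_rack: A rack of the same shape without tubes; stays where it is. Origin: centre of its underside.
- tip_box: Box of pipette tips 120 x 82 mm, 63 mm high; bystander.
- sample_pot: Pot with a lid, 52 mm across, 70 mm high; bystander.
- timer: White bench timer 64 x 64 x 20 mm; bystander.
- marker: Marker pen 125 mm long, 13 mm thick, lying on the bench; bystander.
Mind the look-alikes: they are no part of the job. What is shaped like the rack but blue is not meant.

How it is judged:
By the outcome, as a careful person would: the job done as asked, in the order asked, and still so for the second after the job is handed in, with the robot touching nothing.
It also fails if it takes over 66 s, if anything falls off the work surface, if the arm or the gripper's body presses on something with over 40 N, if the wrist force passes 120 N, or if a joint passes its speed limit or range.

## Working session

There is one attempt and no reset: what is moved stays moved. The work goes in short steps, Python scripts to look and compute and a tool call to move; the robot and the scene stay as the last step left them, time stands still between calls to the robot, and variables do not carry over. Pictures are saved under pics/ and viewed, at most 10 in all, crops included, and the job is handed in when it is done.

Besides the shell and the picture viewer there is one more tool, called by a JSON object that holds its "method" and its "body", one argument or row to a line. move_arm: Moves the arm, as the interface text tells. Its arguments: {"type":"object","properties":{"moves":{"type":"array","items":{"type":"array","items":{"type":"array","items":{"type":"number"}}}}},"required":["moves"]}

```bash
mkdir -p pics
cat > h.py <<'E'
import numpy as np, cv2
from workcell import monitor, vision, job
from scipy.spatial.transform import Rotation as R
def rot(a):
    a=np.array(a,float)
    return a if a.shape==(3,3) else R.from_quat(a).as_matrix()
def snap(name):
    o=monitor.get_obs(); c=vision.camera(name); K=np.array(c["camera_matrix"])
    if name=="wrist":
        T=np.eye(4);T[:3,:3]=rot(o["tool_rot"]);T[:3,3]=o["eef_pos"]
        M=T@np.array(c["hand_eye"]); return c["color"],K,M[:3,3],M[:3,:3],c
    return c["color"],K,np.array(c["eye"]),rot(c["attitude"]),c
def ray(px,K,e,A,z):
    px=np.atleast_2d(np.array(px,float)); d=np.c_[(px-K[:2,2])/[K[0,0],K[1,1]],np.ones(len(px))]*[1,-1,-1]
    d=d@A.T; return e+d*((z-e[2])/d[:,2:])
def proj(P,K,e,A):
    p=(np.atleast_2d(P)-e)@A; return np.c_[K[0,2]+K[0,0]*p[:,0]/-p[:,2],K[1,2]+K[1,1]*-p[:,1]/-p[:,2]]
def save(n,im): cv2.imwrite("pics/"+n,cv2.cvtColor(im,cv2.COLOR_RGB2BGR))
E
python3 - <<'E'
from h import *
for n in("top","scene"):
    im,K,e,A,c=snap(n); save(n+".png",im); np.savez(n,im=im,K=K,e=e,A=A)
    print(n,{k:np.round(v,4).tolist() for k,v in c.items() if k!="color"})
print(monitor.get_obs())
E
```

```text
top {'camera_matrix': [[443.505, 0.0, 254.592], [0.0, 443.505, 192.4586], [0.0, 0.0, 1.0]], 'eye': [0.3916, 0.0007, 1.2577], 'attitude': [0.0326, -0.0397, -0.7042, 0.7081]}
scene {'camera_matrix': [[410.2988, 0.0, 252.1994], [0.0, 410.2988, 188.27], [0.0, 0.0, 1.0]], 'eye': [0.9657, -0.7072, 0.5663], 'attitude': [0.4641, 0.1426, 0.2351, 0.842]}
{'clock': 0.1, 'joint_pos': array([-1.11699149e+00,  2.41384310e-01,  3.86092223e-03,  1.33520108e+00,
        2.01830770e-05,  1.57078915e+00]), 'joint_vel': array([-0.00044161, -0.00159566,  0.00228457, -0.00155465,  0.00137752,
       -0.00100709]), 'tau': array([ 4.57568585e-04, -3.73139012e+01,  2.53010005e+01,  1.08828291e-02,
        4.22373125e-05, -9.85520103e-06]), 'eef_pos': array([ 0.21895173, -0.44888169,  0.23047942]), 'tool_rot': array([ 9.74366643e-01,  2.24963808e-01, -2.07041156e-04, -9.41628963e-04]), 'ft_force': array([-0.1424304 ,  0.40868699, -0.00161904]), 'ft_torque': array([-0.00682706, -0.07201244, -0.00193746]), 'grasp_force': 0.0, 'grip_width': 0.08544647438555103}
```

View pics/top.png

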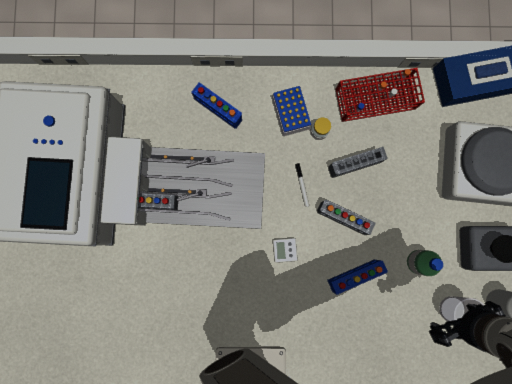

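View pics/scene.png

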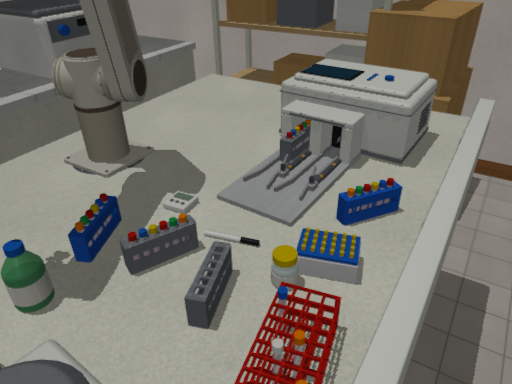

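Candidates in the top view: the grey rack with tubes at (346,217), the grey rack without tubes at (357,161), and the blue racks at (217,104) and (358,277). The left lane already holds a grey rack at (158,200). The match is (346,217), because it is grey and has six stoppers. I'll confirm it in enlarged crops of the rack and the lane.

Run:
```python
from h import *
im=np.load("top.npz")["im"]
a=cv2.resize(im[190:245,305:390],None,fx=6,fy=6,interpolation=cv2.INTER_CUBIC)
b=cv2.resize(im[140:235,130:275],None,fx=5,fy=5,interpolation=cv2.INTER_CUBIC)
o=np.zeros((330+270,725,3),np.uint8); o[:330,:510]=a
save("rack.png",a); save("lane.png",b)
```

```text
(no output)
```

View pics/rack.png

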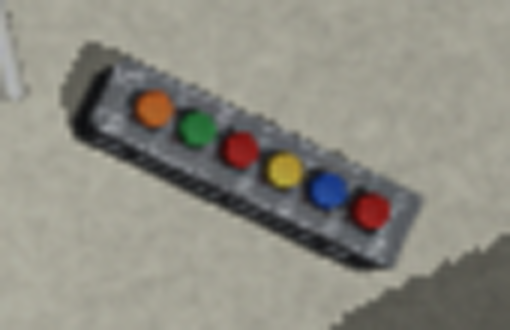

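View pics/lane.png

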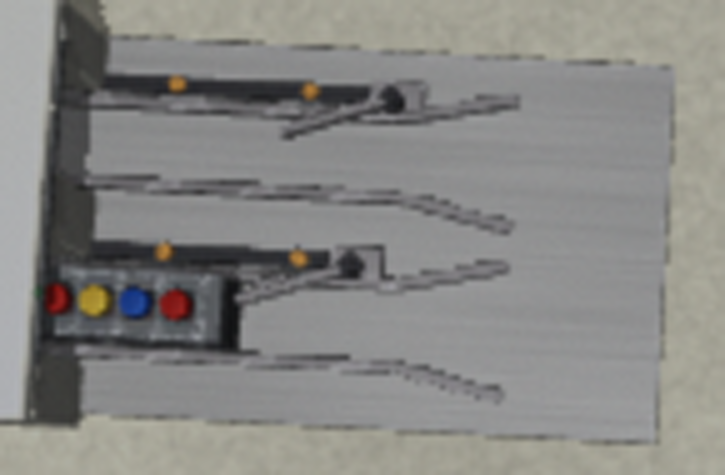

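Run:
```python
from h import *
d=np.load("top.npz");K,e,A,im=d["K"],d["e"],d["A"],d["im"]
f=lambda p,s,o:(np.array(p,float)+.5)/s-.5+o
L=lambda p,z:ray(f(p,5,[130,140]),K,e,A,z)
bed=L([(672,67),(657,441),(110,38),(82,412)],.014);print("bed",bed.round(4))
v=bed[0]-bed[1];print(np.linalg.norm(v),np.degrees(np.arctan2(v[1],v[0])))
r=L([(519,100),(512,228),(405,120),(402,198),(300,109),(300,189),(110,101),(110,182)],.026);print("rails",r.round(4))
hsv=cv2.cvtColor(im,cv2.COLOR_RGB2HSV)
c=[(155,108),(198,129),(241,150),(285,171),(328,190),(372,211)]
s=ray(f(c,6,[305,190]),K,e,A,.082);print("stoppers",s.round(4),s.mean(0))
v=s[-1]-s[0];print(np.linalg.norm(v)/5,np.degrees(np.arctan2(v[1],v[0])))
cr=ray(f([(112,65),(88,130),(422,200),(390,268)],6,[305,190]),K,e,A,.066);print(cr.round(4),cr.mean(0))
```

```text
bed [[ 0.6325 -0.0377  0.014 ]
 [ 0.4202 -0.0299  0.014 ]
 [ 0.647   0.2819  0.014 ]
 [ 0.4347  0.2914  0.014 ]]
0.21244403996103545 -2.1051328975357393
rails [[0.6108 0.0487 0.026 ]
 [0.5383 0.0519 0.026 ]
 [0.599  0.1126 0.026 ]
 [0.5548 0.1136 0.026 ]
 [0.6048 0.1716 0.026 ]
 [0.5595 0.1707 0.026 ]
 [0.6086 0.2782 0.026 ]
 [0.5628 0.2769 0.026 ]]
stoppers [[ 0.4732 -0.2127  0.082 ]
 [ 0.464  -0.2317  0.082 ]
 [ 0.4548 -0.2507  0.082 ]
 [ 0.4456 -0.27    0.082 ]
 [ 0.4373 -0.2889  0.082 ]
 [ 0.4282 -0.3083  0.082 ]] [ 0.45054408 -0.26039474  0.082     ]
0.021124308063568725 -115.25968460778499
[[ 0.4936 -0.1965  0.066 ]
 [ 0.4643 -0.1854  0.066 ]
 [ 0.4337 -0.3351  0.066 ]
 [ 0.4033 -0.32    0.066 ]] [ 0.4487322  -0.25923761  0.066     ]
```

Confirmed: the grey rack with six stoppers in the crop is the target, with one end at the orange stopper and the other at the red. The lane crop shows the free lane's rails and catch, with flare ends at crop pixels (519,100) and (512,228). Next I'll view the rack from the wrist to tell nose from rear.

{"method": "move_arm", "body": {
  "moves": [
    [[0.044,0.037,0.008,7.8,100],[0.088,0.074,0.016,15.6,100],[0.132,0.111,0.024,23.4,100],[0.176,0.148,0.032,31,100],[0.22,0.185,0.04,38.7,100]]
  ]
}}

```text
clock: 0.72
eef_pos: [0.4402, -0.2629, 0.2712]
tool_rot: [0.844, 0.537, -0.0, -0.0]
ft_force: [0.6, -0.4, 0.3]
grip_width: 0.0854
grasp_force: 0.0
```

Run:
```python
from h import *
im,K,e,A,c=snap("wrist"); save("w1.png",im); np.savez("w1",im=im,K=K,e=e,A=A)
o=monitor.get_obs();print(o["eef_pos"],o["tool_rot"],o["joint_pos"],e)
print(np.array(c["hand_eye"]).round(3))
```

```text
[ 0.44559277 -0.25854283  0.27196623] [ 8.40908057e-01  5.41169786e-01  2.98356377e-03 -1.76654807e-05] [-0.5288936   0.25569554  0.13007635  1.44250579  0.00533591  1.4690453 ] [ 0.47327785 -0.18793614  0.41331923]
[[ 0.002  0.946  0.323  0.082]
 [ 1.    -0.001 -0.002 -0.002]
 [-0.002  0.323 -0.946 -0.142]
 [ 0.     0.     0.     1.   ]]
```

View pics/w1.png

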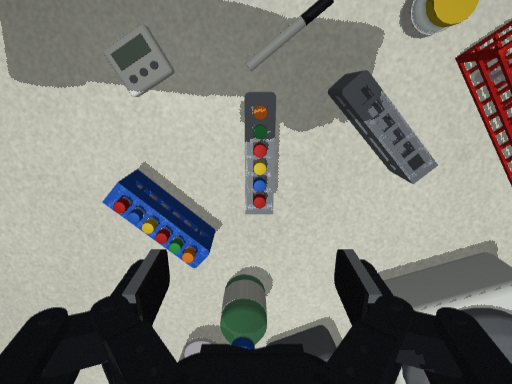

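The wrist view shows the rack at (260,153), well aligned with the tool, orange stopper at the top and red at the bottom. I'll enlarge it to find the rounded end.

Run:
```python
from h import *
im=np.load("w1.npz")["im"]
a=cv2.resize(im[85:125,235:285],None,fx=7,fy=7,interpolation=cv2.INTER_CUBIC)
b=cv2.resize(im[180:220,235:285],None,fx=7,fy=7,interpolation=cv2.INTER_CUBIC)
save("ends.png",np.hstack([a,b]))
```

```text
(no output)
```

View pics/ends.png

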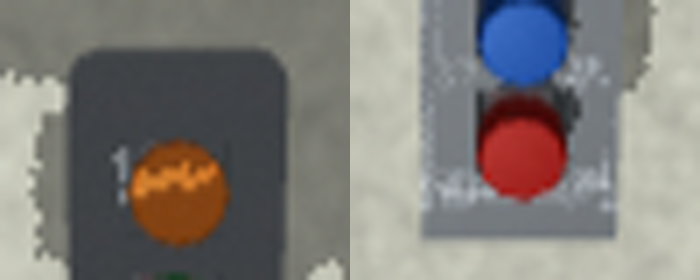

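The orange end has rounded corners, so it is the nose; the square red end is the rear. Now I'll compute the rack's pose from this view.

Run:
```python
from h import *
d=np.load("w1.npz");K,e,A=d["K"],d["e"],d["A"]
f=lambda x,y,o:(np.array([x,y])+.5)/7-.5+o
p=[f(70,75,[235,85]),f(287,75,[235,85]),f(178,48,[235,85]),f(70,237,[235,180]),f(265,237,[235,180])]
w=ray(p,K,e,A,.066);print(w.round(4))
n=w[2];r=(w[3]+w[4])/2;v=n-r;m=(n+r)/2
print("nose",n,"rear",r,np.linalg.norm(v),np.degrees(np.arctan2(v[1],v[0])),"mid",m)
o=monitor.get_obs();print(o["eef_pos"],R.from_quat(o["tool_rot"]).as_matrix().round(3),o["ft_force"])
```

```text
[[ 0.465  -0.1878  0.066 ]
 [ 0.4968 -0.2026  0.066 ]
 [ 0.4826 -0.1914  0.066 ]
 [ 0.403  -0.3186  0.066 ]
 [ 0.4355 -0.3338  0.066 ]]
nose [ 0.48256212 -0.19140175  0.066     ] rear [ 0.41925169 -0.32619291  0.066     ] 0.14891899724113355 64.84089730421422 mid [ 0.4509069  -0.25879733  0.066     ]
[ 0.44559277 -0.25854283  0.27196623] [[ 0.414  0.91   0.005]
 [ 0.91  -0.414  0.003]
 [ 0.005  0.003 -1.   ]] [3.6876691  0.94444452 1.26128594]
```

{"method": "move_arm", "body": {
  "moves": [
    [[0.012,0.005,-0.03,0,100],[0.012,0.005,-0.08,0,100],[0.012,0.005,-0.13,0,100],[0.012,0.005,-0.17,0,100],[0.012,0.005,-0.17,0,100]]
  ]
}}

```text
clock: 1.4
eef_pos: [0.448, -0.2577, 0.0978]
tool_rot: [0.845, 0.535, -0.002, -0.004]
ft_force: [-0.3, 0.5, 0.4]
grip_width: 0.0853
grasp_force: 0.0
```

{"method": "move_arm", "body": {
  "moves": [
    [[0,0,-0.03,0,100],[0,0,-0.055,0,100],[0,0,-0.065,0,100],[0,0,-0.065,0,60],[0,0,-0.065,0,20]]
  ]
}}

```text
clock: 2.02
eef_pos: [0.4523, -0.2601, 0.0378]
tool_rot: [0.845, 0.535, 0.001, 0.001]
ft_force: [-1.0, -0.3, 0.6]
grip_width: 0.0519
grasp_force: 0.0
```

{"method": "move_arm", "body": {
  "moves": [
    [[0,0,0,0,0],[0,0,0,0,0],[0,0,0,0,0],[0,0,0,0,0],[0,0,0,0,0]]
  ]
}}

```text
clock: 2.65
eef_pos: [0.4521, -0.2599, 0.0377]
tool_rot: [0.845, 0.535, 0.001, 0.001]
ft_force: [-0.4, 0.6, 6.0]
grip_width: 0.035
grasp_force: 61.9
```

{"method": "move_arm", "body": {
  "moves": [
    [[0,0,0.04,0,0],[0,0,0.085,0,0],[0.02,0.04,0.1,4,0],[0.04,0.09,0.1,10,0],[0.061,0.14,0.1,16,0]]
  ]
}}

```text
clock: 3.28
eef_pos: [0.5121, -0.1182, 0.1361]
tool_rot: [0.761, 0.648, -0.0, -0.0]
ft_force: [-0.3, -1.1, -3.8]
grip_width: 0.035
grasp_force: 61.5
```

{"method": "move_arm", "body": {
  "moves": [
    [[0.02,0.045,0,5,0],[0.041,0.09,0,7.2,0],[0.061,0.132,0,7.2,0],[0.061,0.132,0,7.2,0],[0.061,0.132,0,7.2,0]]
  ]
}}

```text
clock: 3.9
eef_pos: [0.5722, 0.0126, 0.1353]
tool_rot: [0.72, 0.694, -0.001, -0.001]
ft_force: [-0.0, -0.3, -4.6]
grip_width: 0.035
grasp_force: 61.5
```

Run:
```python
from h import *
import time
im,K,e,A,c=snap("wrist"); np.savez("w2",im=im,K=K,e=e,A=A)
o=monitor.get_obs();print(o["clock"],o["eef_pos"],R.from_quat(o["tool_rot"]).as_matrix().round(3).tolist(),o["joint_vel"].round(3),o["ft_force"])
m=np.array([.5765,.1135]);u=np.array([np.cos(np.radians(88)),np.sin(np.radians(88))]);n=np.array([-u[1],u[0]])
j=im.copy()
for a in(-50,0,38,100,150,200,250):
  P=np.r_[m+u*(a-100)/1000,.014];q=proj(P,K,e,A)[0];cv2.circle(j,tuple(int(x) for x in q.round()),2,(255,0,0),-1);print(a,q.round(1))
save("w2.png",cv2.resize(j,None,fx=1.5,fy=1.5,interpolation=cv2.INTER_CUBIC))
```

```text
3.95 [0.57213362 0.01202719 0.13551269] [[0.037, 0.999, -0.002], [0.999, -0.037, -0.0], [-0.001, -0.002, -1.0]] [-0.019 -0.008  0.    -0.003  0.001  0.001] [ 0.26491814 -0.60514006 -3.38552128]
-50 [254.3 231.1]
0 [254.5 183.3]
38 [254.7 143.1]
100 [255.   68.8]
150 [255.2  -0.8]
200 [255.6 -81. ]
250 [ 256.  -174.5]
```

View pics/w2.png

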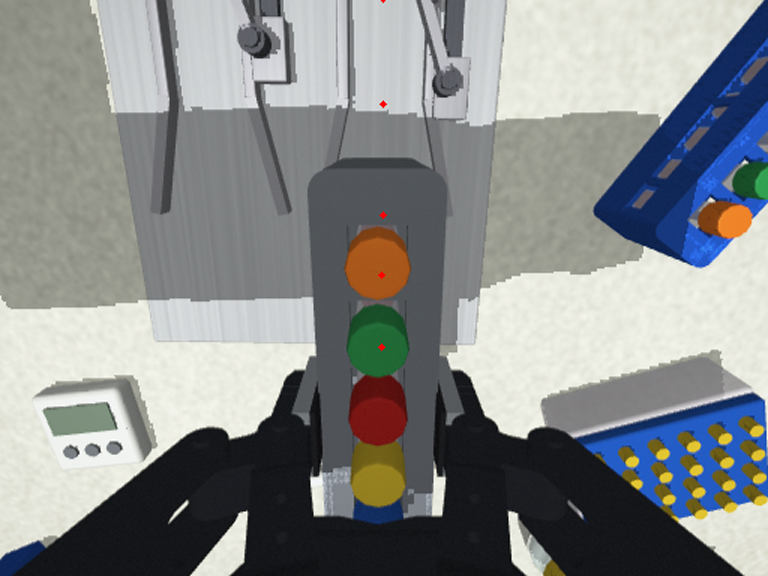

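The picture shows the held rack's nose edges at about x 308 and 445, row 190. The free lane's rails bend near (350,103) and (424,103), with the catch block at (450,85).

Run:
```python
from h import *
d=np.load("w2.npz");K,e,A=d["K"],d["e"],d["A"]
g=lambda p:(np.array(p,float)+.5)/1.5-.5
r=ray(g([(350,103),(425,103),(349,20),(419,20)]),K,e,A,.026);print("rails",r.round(4),(r[:2].mean(0)),r[2:].mean(0))
b=ray(g([(112,110),(497,124),(154,342),(474,346)]),K,e,A,.014);print("bed",b.round(4))
t=ray(g([(309,200),(446,200),(317,400),(439,400)]),K,e,A,.164);print("rack",t.round(4),t[:2].mean(0),t[2:].mean(0))
n=ray(g([(378,160)]),K,e,A,.164);print(n)
# edge scan on rail rows
im=cv2.cvtColor(d["im"],cv2.COLOR_RGB2GRAY)
for row in (5,20,40,55,65): print(row,im[row,222:300].tolist())
```

```text
rails [[0.559  0.1135 0.026 ]
 [0.5988 0.1121 0.026 ]
 [0.5606 0.1519 0.026 ]
 [0.5957 0.1507 0.026 ]] [0.5789093  0.11279431 0.026     ] [0.57818882 0.15132023 0.026     ]
bed [[ 0.4252  0.1153  0.014 ]
 [ 0.6406  0.1006  0.014 ]
 [ 0.4201 -0.0277  0.014 ]
 [ 0.6328 -0.0379  0.014 ]]
rack [[0.5551 0.081  0.164 ]
 [0.5902 0.0798 0.164 ]
 [0.5524 0.0217 0.164 ]
 [0.589  0.0204 0.164 ]] [0.57261554 0.08043082 0.164     ] [0.57072791 0.02106269 0.164     ]
[[0.57308021 0.09027168 0.164     ]]
5 [203, 202, 159, 210, 202, 199, 195, 190, 189, 128, 82, 126, 126, 206, 207, 205, 202, 205, 203, 204, 204, 201, 200, 197, 197, 198, 201, 206, 206, 207, 204, 201, 201, 202, 200, 201, 200, 199, 199, 199, 200, 201, 200, 201, 201, 200, 199, 196, 195, 196, 197, 199, 202, 203, 205, 206, 198, 86, 82, 81, 166, 189, 189, 188, 189, 188, 189, 166, 108, 108, 142, 107, 128, 126, 101, 42, 92, 92]
20 [207, 205, 157, 213, 209, 205, 200, 194, 196, 141, 69, 126, 128, 129, 206, 206, 204, 205, 205, 205, 205, 204, 202, 199, 199, 201, 203, 208, 208, 207, 204, 202, 202, 202, 201, 203, 202, 202, 200, 199, 202, 200, 201, 2
[... 627 characters left out ...]
, 131, 207, 204, 206, 207, 206, 206, 205, 204, 202, 204, 204, 207, 212, 210, 208, 207, 205, 204, 205, 203, 204, 205, 203, 201, 202, 203, 204, 204, 207, 206, 202, 200, 200, 200, 204, 205, 207, 210, 212, 211, 211, 210, 208, 205, 203, 84, 142, 213, 209, 204, 196, 54, 40, 69, 93, 95, 93, 69, 92, 94, 91, 93, 93]
65 [208, 209, 209, 214, 218, 215, 217, 207, 185, 174, 68, 112, 127, 208, 209, 208, 206, 207, 208, 208, 207, 205, 205, 204, 204, 205, 210, 213, 211, 209, 208, 208, 206, 204, 203, 204, 205, 202, 201, 203, 202, 203, 206, 209, 205, 202, 201, 200, 202, 204, 206, 210, 213, 213, 214, 212, 211, 208, 205, 144, 81, 184, 216, 213, 205, 196, 131, 140, 193, 184, 185, 184, 182, 180, 180, 178, 181, 190]
```

{"method": "move_arm", "body": {
  "moves": [
    [[0.0035,0,-0.03,0,0],[0.0035,0,-0.06,0,0],[0.0035,0,-0.075,0,0],[0.0035,0,-0.08,0,0],[0.0035,0,-0.08,0,0]]
  ]
}}

```text
clock: 4.58
eef_pos: [0.577, 0.0122, 0.0568]
tool_rot: [0.72, 0.694, 0.0, 0.0]
ft_force: [0.5, 0.4, -3.9]
grip_width: 0.0349
grasp_force: 61.4
```

Run:
```python
from h import *
im,K,e,A,c=snap("wrist"); np.savez("w3",im=im,K=K,e=e,A=A)
o=monitor.get_obs();print(o["clock"],o["eef_pos"],o["ft_force"])
save("w3.png",cv2.resize(im[:160,170:350],None,fx=4,fy=3.5,interpolation=cv2.INTER_CUBIC))
```

```text
4.625 [0.57747258 0.01235605 0.05732525] [ 0.16693035 -0.28993548 -4.15824826]
```

View pics/w3.png

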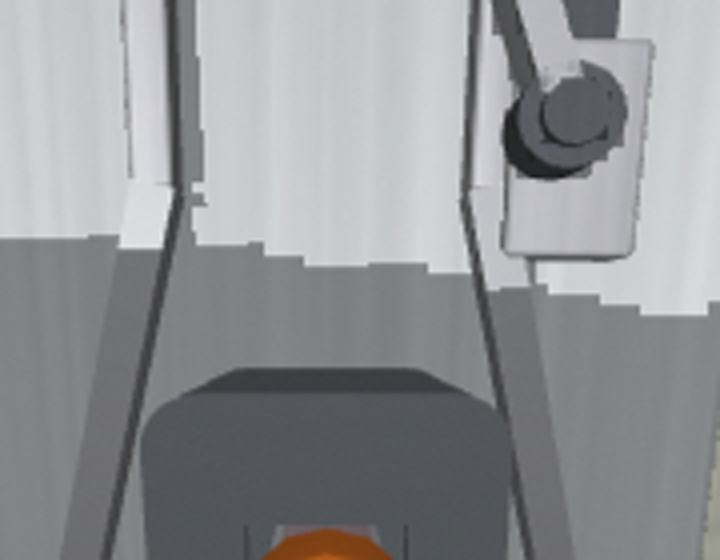

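The nose's front edge is centred at about (327,370) between the flared rails. The rails bend at (178,190) and (465,190). The offset is small, so I'll compute it.

Run:
```python
from h import *
d=np.load("w3.npz");K,e,A=d["K"],d["e"],d["A"]
g=lambda p:(np.array(p,float)+.5)/[4,3.5]-.5+[170,0]
r=ray(g([(178,190),(465,190),(172,5),(471,5)]),K,e,A,.026);print(r.round(4),r[:2].mean(0),r[2:].mean(0))
r=ray(g([(238,368),(418,368)]),K,e,A,.0196);print(r.round(4),r.mean(0))
t=ray(g([(143,450),(510,450),(146,555),(508,555)]),K,e,A,.0856);print(t.round(4),t[:2].mean(0),t[2:].mean(0))
```

```text
[[0.5587 0.1152 0.026 ]
 [0.5974 0.1138 0.026 ]
 [0.5598 0.1398 0.026 ]
 [0.5981 0.1384 0.026 ]] [0.57803883 0.11446919 0.026     ] [0.57895596 0.13908674 0.026     ]
[[0.5647 0.0884 0.0196]
 [0.5912 0.0874 0.0196]] [0.57798833 0.08788391 0.0196    ]
[[0.5599 0.0826 0.0856]
 [0.595  0.0813 0.0856]
 [0.5592 0.0709 0.0856]
 [0.595  0.0696 0.0856]] [0.57745453 0.08193801 0.0856    ] [0.57708614 0.0702835  0.0856    ]
```

{"method": "move_arm", "body": {
  "moves": [
    [[-0.0005,0,-0.003,0,0],[-0.0005,0,-0.0055,0,0],[-0.0005,0.01,-0.0055,0,0],[-0.0002,0.02,-0.0055,0,0],[0.0002,0.03,-0.0055,0,0]]
  ]
}}

```text
clock: 5.25
eef_pos: [0.5778, 0.043, 0.0518]
tool_rot: [0.72, 0.694, 0.0, 0.001]
ft_force: [-0.3, -3.6, 4.0]
grip_width: 0.0352
grasp_force: 62.4
```

{"method": "move_arm", "body": {
  "moves": [
    [[0,0,0,0,0],[0.0003,0.008,0,0,0],[0.0003,0.008,0,0,0],[0.0003,0.008,0,0,0]]
  ]
}}

```text
clock: 5.75
eef_pos: [0.5781, 0.0512, 0.0518]
tool_rot: [0.72, 0.694, 0.001, 0.0]
ft_force: [0.4, 0.0, 5.0]
grip_width: 0.0353
grasp_force: 62.7
```

{"method": "move_arm", "body": {
  "moves": [
    [[0,0,0,0,40],[0,0,0,0,70],[0,0,0,0,70],[0,0,0.035,0,70],[0,0,0.075,0,70]]
  ]
}}

```text
clock: 6.38
eef_pos: [0.5759, 0.0508, 0.1251]
tool_rot: [0.72, 0.694, -0.001, -0.001]
ft_force: [0.1, -0.6, 0.4]
grip_width: 0.0599
grasp_force: 0.0
```

{"method": "move_arm", "body": {
  "moves": [
    [[-0.0018,-0.05,0,0,40],[-0.0037,-0.106,0,0,0],[-0.0037,-0.106,-0.03,0,0],[-0.0037,-0.106,-0.06,0,0],[-0.0037,-0.106,-0.078,0,0]]
  ]
}}

```text
clock: 7.0
eef_pos: [0.572, -0.0553, 0.0457]
tool_rot: [0.72, 0.694, -0.001, -0.001]
ft_force: [0.2, 1.3, -0.0]
grip_width: 0.0001
grasp_force: 0.0
```

Run:
```python
from h import *
im,K,e,A,c=snap("wrist"); np.savez("w4",im=im,K=K,e=e,A=A)
o=monitor.get_obs();print(o["clock"],o["eef_pos"],o["ft_force"],o["grip_width"])
save("w4.png",im)
```

```text
7.05 [ 0.57067455 -0.05510416  0.04352223] [-1.91304774 -0.75080757 -1.22536586] 0.0002239063143594297
```

View pics/w4.png

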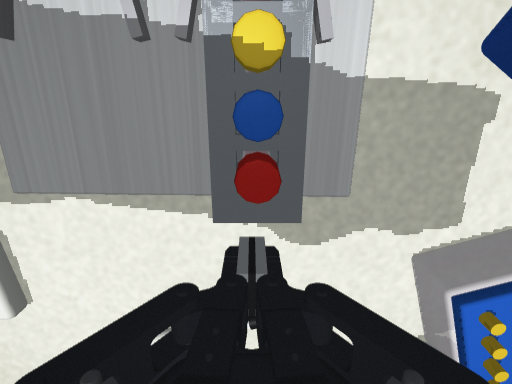

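The rack stands upright in the flare with its rear edge at row 222. The shut fingers are just behind it at (252,240). I'll start pushing.

{"method": "move_arm", "body": {
  "moves": [
    [[0.0015,0,0.003,0,0],[0.0018,0.01,0.003,0,0],[0.002,0.018,0.003,0,0],[0.0024,0.026,0.003,0,0],[0.0027,0.034,0.003,0,0]]
  ]
}}

```text
clock: 7.68
eef_pos: [0.5767, -0.0213, 0.0515]
tool_rot: [0.72, 0.694, 0.0, 0.001]
ft_force: [-0.5, -2.6, 2.2]
grip_width: 0.0003
grasp_force: 1.4
```

{"method": "move_arm", "body": {
  "moves": [
    [[0.0003,0.008,0,0,0],[0.0006,0.016,0,0,0],[0.0009,0.024,0,0,0],[0.0012,0.032,0,0,0],[0.0015,0.04,0,0,0]]
  ]
}}

```text
clock: 8.3
eef_pos: [0.5777, 0.0168, 0.051]
tool_rot: [0.721, 0.693, -0.002, 0.002]
ft_force: [-0.4, -9.2, 3.5]
grip_width: 0.0001
grasp_force: 4.4
```

{"method": "move_arm", "body": {
  "moves": [
    [[0.0003,0.008,0,0,0],[0.0006,0.016,0,0,0],[0.0009,0.024,0,0,0],[0.0012,0.032,0,0,0],[0.0015,0.04,0,0,0]]
  ]
}}

```text
clock: 8.93
eef_pos: [0.5788, 0.0572, 0.0509]
tool_rot: [0.72, 0.694, -0.001, 0.001]
ft_force: [-0.8, -8.2, 5.0]
grip_width: -0.0
grasp_force: 3.9
```

{"method": "move_arm", "body": {
  "moves": [
    [[0.0003,0.008,0,0,0],[0.0006,0.016,0,0,0],[0.0009,0.024,0,0,0],[0.0012,0.032,0,0,0],[0.0015,0.04,0,0,0]]
  ]
}}

```text
clock: 9.55
eef_pos: [0.5797, 0.0972, 0.0508]
tool_rot: [0.72, 0.694, -0.002, 0.001]
ft_force: [-1.6, -7.9, 5.1]
grip_width: -0.0001
grasp_force: 3.6
```

{"method": "move_arm", "body": {
  "moves": [
    [[0.0003,0.008,0,0,0],[0.0006,0.016,0,0,0],[0.0009,0.024,0,0,0],[0.0012,0.032,0,0,0],[0.0015,0.04,0,0,0]]
  ]
}}

```text
clock: 10.18
eef_pos: [0.5807, 0.1374, 0.0504]
tool_rot: [0.72, 0.694, -0.002, 0.0]
ft_force: [-2.1, -6.6, 4.3]
grip_width: 0.0
grasp_force: 3.5
```

{"method": "move_arm", "body": {
  "moves": [
    [[0.0001,0.004,0,0,0],[0.0003,0.008,0,0,0],[0.0004,0.012,0,0,0],[0.0005,0.014,0,0,0],[0.0006,0.016,0,0,0]]
  ]
}}

```text
clock: 10.8
eef_pos: [0.5815, 0.1531, 0.0504]
tool_rot: [0.72, 0.694, -0.002, 0.0]
ft_force: [-1.3, -7.0, 3.4]
grip_width: -0.0
grasp_force: 3.5
```

Run:
```python
from h import *
im,K,e,A,c=snap("wrist"); np.savez("w5",im=im,K=K,e=e,A=A)
o=monitor.get_obs();print(o["clock"],o["eef_pos"],o["ft_force"],o["grip_width"])
save("w5.png",cv2.resize(im,None,fx=1.5,fy=1.5))
```

```text
10.85 [0.58152101 0.15344019 0.05043211] [-1.60004248 -7.17477941  3.26164059] -0.00014679168781820236
```

View pics/w5.png

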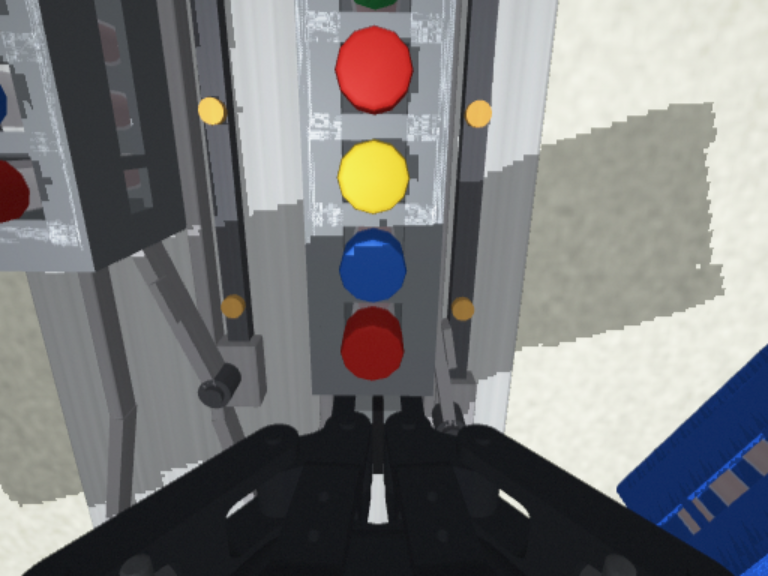

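The rack is straight in the lane, its rear edge at (375,393). The catch strip lies deflected alongside it, running from its hinge at about (452,418) to its tip at about (445,322). I'll estimate where the click will come.

Run:
```python
from h import *
d=np.load("w5.npz");K,e,A=d["K"],d["e"],d["A"]
g=lambda p:(np.array(p,float)+.5)/1.5-.5
print(ray(g([(452,418),(445,322)]),K,e,A,.043).round(4))
print(ray(g([(375,393)]),K,e,A,.080).round(4))
```

```text
[[0.6087 0.1284 0.043 ]
 [0.6052 0.1705 0.043 ]]
[[0.5793 0.1647 0.08  ]]
```

{"method": "move_arm", "body": {
  "moves": [
    [[0.0001,0.002,0,0,0],[0.0001,0.004,0,0,0],[0.0002,0.006,0,0,0],[0.0003,0.008,0,0,0],[0.0004,0.01,0,0,0]]
  ]
}}

```text
clock: 11.48
eef_pos: [0.5818, 0.1604, 0.0505]
tool_rot: [0.721, 0.693, -0.004, 0.002]
ft_force: [-1.4, -14.2, 5.2]
grip_width: 0.0001
grasp_force: 7.0
```

{"method": "move_arm", "body": {
  "moves": [
    [[0,0.001,0,0,0],[0.0001,0.002,0,0,0],[0.0001,0.003,0,0,0],[0.0001,0.004,0,0,0],[0.0002,0.005,0,0,0]]
  ]
}}

```text
clock: 12.1
eef_pos: [0.582, 0.1647, 0.0505]
tool_rot: [0.721, 0.693, -0.004, 0.002]
ft_force: [-2.4, -14.8, 6.2]
grip_width: -0.0004
grasp_force: 7.6
```

{"method": "move_arm", "body": {
  "moves": [
    [[0,0.001,0,0,0],[0.0001,0.002,0,0,0],[0.0001,0.003,0,0,0],[0.0001,0.004,0,0,0]]
  ]
}}

```text
clock: 12.6
eef_pos: [0.5822, 0.1683, 0.0505]
tool_rot: [0.721, 0.693, -0.004, 0.003]
ft_force: [-1.3, -16.3, 6.0]
grip_width: 0.0002
grasp_force: 8.1
```

{"method": "move_arm", "body": {
  "moves": [
    [[0,0.001,0,0,0],[0.0001,0.002,0,0,0],[0.0001,0.003,0,0,0]]
  ]
}}

```text
clock: 12.98
eef_pos: [0.5823, 0.171, 0.0505]
tool_rot: [0.721, 0.693, -0.005, 0.003]
ft_force: [-2.5, -17.0, 6.9]
grip_width: 0.0001
grasp_force: 8.5
```

Run:
```python
from h import *
im,K,e,A,c=snap("wrist"); np.savez("w6",im=im,K=K,e=e,A=A)
save("w6.png",cv2.resize(im[150:310,240:340],None,fx=5,fy=3.75,interpolation=cv2.INTER_CUBIC))
```

```text
(no output)
```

View pics/w6.png

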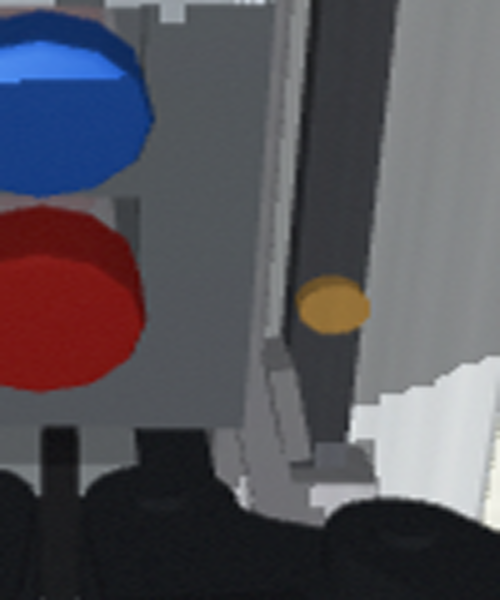

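That crop shows the catch tip at (275,340), still held aside by the rack, so it has not clicked. I've gone one over the limit of 10 viewed pictures, so I'll go by force and numbers from here.

{"method": "move_arm", "body": {
  "moves": [
    [[0,0.001,0,0,0],[0.0001,0.002,0,0,0],[0.0001,0.003,0,0,0]]
  ]
}}

```text
clock: 13.4
eef_pos: [0.5824, 0.1737, 0.0505]
tool_rot: [0.721, 0.692, -0.005, 0.003]
ft_force: [-1.5, -18.5, 6.4]
grip_width: 0.0001
grasp_force: 7.7
```

Run:
```python
from h import *
d=np.load("w6.npz");K,e,A=d["K"],d["e"],d["A"]
g=lambda p:(np.array(p,float)+.5)/[5,3.75]-.5+[240,150]
print(ray(g([(275,340)]),K,e,A,.043),ray(g([(275,340)]),K,e,A,.036),ray(g([(150,428)]),K,e,A,.080))
```

```text
[[0.60521353 0.17216436 0.043     ]] [[0.60622303 0.16825142 0.036     ]] [[0.58888214 0.1814936  0.08      ]]
```

{"method": "move_arm", "body": {
  "moves": [
    [[0,0.001,0,0,0],[0.0001,0.002,0,0,0],[0.0001,0.003,0,0,0]]
  ]
}}

```text
clock: 13.78
eef_pos: [0.583, 0.178, 0.0505]
tool_rot: [0.721, 0.693, -0.004, 0.002]
ft_force: [-0.9, -13.7, 5.8]
grip_width: 0.0001
grasp_force: 7.1
```

{"method": "move_arm", "body": {
  "moves": [
    [[0,0.001,0,0,0],[0.0001,0.002,0,0,0]]
  ]
}}

```text
clock: 14.02
eef_pos: [0.583, 0.1783, 0.0505]
tool_rot: [0.721, 0.692, -0.005, 0.004]
ft_force: [-1.2, -18.7, 6.9]
grip_width: -0.0001
grasp_force: 9.9
```

The force dropped and the tool jumped forward, which is the click. It then stiffened sharply at the end stop. I'll back off and check that the catch holds.

{"method": "move_arm", "body": {
  "moves": [
    [[0,-0.002,0,0,0],[-0.0001,-0.004,0,0,0],[-0.0002,-0.006,0,0,0],[-0.0003,-0.008,0,0,0]]
  ]
}}

```text
clock: 14.52
eef_pos: [0.5829, 0.1752, 0.0504]
tool_rot: [0.72, 0.694, -0.002, 0.0]
ft_force: [0.9, -6.7, 2.8]
grip_width: 0.0
grasp_force: 3.0
```

{"method": "move_arm", "body": {
  "moves": [
    [[0,-0.002,0,0,0],[0,-0.004,0,0,0],[-0.0004,-0.01,0,0,0],[-0.0008,-0.02,0,0,0],[-0.0012,-0.03,0,0,0]]
  ]
}}

```text
clock: 15.15
eef_pos: [0.5821, 0.1463, 0.0506]
tool_rot: [0.72, 0.694, -0.0, -0.0]
ft_force: [0.4, 0.2, -0.1]
grip_width: -0.0002
grasp_force: 0.0
```

Run:
```python
from h import *
def red(im,K,e,A):
    h=cv2.cvtColor(im,cv2.COLOR_RGB2HSV);m=((h[...,0]<6)|(h[...,0]>174))&(h[...,1]>170)&(h[...,2]>80)
    n,l,s,c=cv2.connectedComponentsWithStats(m.astype(np.uint8))
    return [(s[i,4],c[i].round(1).tolist(),ray(c[i],K,e,A,.096)[0].round(4).tolist()) for i in range(1,n) if s[i,4]>300]
d=np.load("w6.npz");print(red(d["im"],d["K"],d["e"],d["A"]))
im,K,e,A,c=snap("wrist");np.savez("w7",im=im,K=K,e=e,A=A);print(red(im,K,e,A)); print(monitor.get_obs()["eef_pos"])
# grey dump of region behind rack (rear edge predicted y~.188)
P=lambda x,y,z:proj([x,y,z],K,e,A)[0].round(1)
print("shut tip",P(.580,.187,.043),"hinge",P(.605,.128,.043),"rear",P(.583,.188,.08))
h=cv2.cvtColor(im,cv2.COLOR_RGB2GRAY)
for y in(.16,.17,.175,.18,.184):
    a=P(.570,y,.043);b=P(.615,y,.043);r=int(a[1]);print(y,r,int(a[0]),h[r,int(a[0]):int(b[0])].tolist())
```

```text
[(np.int32(2276), [248.1, 46.6], [0.5832, 0.267, 0.096]), (np.int32(470), [7.4, 170.7], [0.4999, 0.2322, 0.096]), (np.int32(1607), [247.7, 229.7], [0.5804, 0.2068, 0.096])]
[(np.int32(1663), [246.9, 164.1], [0.5807, 0.206, 0.096])]
[0.58205997 0.1448105  0.05060349]
shut tip [248.4 175.7] hinge [294.  269.6] rear [254.9 197.6]
0.16 222 232 [133, 133, 131, 130, 128, 130, 130, 131, 135, 135, 134, 134, 132, 131, 131, 132, 132, 130, 130, 132, 132, 131, 130, 130, 133, 132, 130, 131, 132, 132, 131, 130, 130, 128, 129, 129, 131, 132, 133, 135, 135, 136, 134, 117, 112, 111, 112, 112, 113, 111, 112, 113, 111, 113, 112, 112, 110, 95, 109, 103, 113, 134, 134, 106, 40, 43, 57, 57, 56, 57, 57, 55, 56, 58, 57, 56, 57, 59, 58, 76]
0.17 206 231 [85, 85, 84, 86, 86, 85, 85, 86, 85, 84, 85, 85, 86, 84, 85, 85, 85, 85, 85, 84, 85, 85, 84, 84, 85, 86, 84, 84, 87, 85, 85, 85, 85, 85, 85, 85, 86, 84, 85, 86, 85, 86, 85, 84, 85, 85, 84, 86, 86, 86, 86, 84, 85, 86, 85, 85, 85, 87, 85, 92, 110, 102, 114, 133, 134, 107, 39, 41, 58, 58, 56, 57, 56, 56, 56, 57, 59, 57, 55, 56, 58, 59]
0.175 197 231 [85, 85, 85,
[... 343 characters left out ...]
 230 [86, 86, 84, 85, 86, 85, 84, 85, 85, 85, 84, 83, 83, 84, 74, 50, 57, 48, 64, 67, 82, 81, 84, 82, 86, 85, 85, 86, 85, 86, 85, 85, 85, 84, 85, 85, 85, 85, 86, 86, 86, 86, 84, 85, 86, 85, 86, 84, 86, 86, 85, 85, 86, 87, 85, 84, 86, 86, 85, 86, 85, 92, 109, 101, 112, 133, 133, 130, 39, 35, 56, 58, 56, 68, 82, 82, 85, 86, 85, 86, 78, 62, 59]
0.184 181 230 [82, 64, 53, 51, 51, 53, 53, 53, 54, 52, 52, 51, 53, 54, 53, 53, 53, 53, 52, 52, 49, 53, 51, 53, 52, 53, 52, 51, 52, 53, 50, 53, 51, 61, 81, 86, 85, 86, 86, 85, 85, 86, 85, 86, 86, 86, 86, 85, 85, 85, 86, 84, 85, 86, 85, 85, 84, 85, 85, 85, 85, 85, 104, 108, 105, 133, 134, 132, 68, 38, 47, 57, 57, 57, 57, 57, 57, 55, 58, 57, 56, 57, 57, 57]
```

Run:
```python
from h import *
for n in("w5","w6","w7"):
    d=np.load(n+".npz");K,e,A=d["K"],d["e"],d["A"];h=cv2.cvtColor(d["im"],cv2.COLOR_RGB2GRAY)
    for col in (218,275,) if n!="w7" else (218,240,265):
        s=h[150:300,col].astype(int); k=[150+i for i in range(149) if abs(s[i+1]-s[i])>18]
        print(n,col,[(r,ray([col,r+.5],K,e,A,.08)[0][1].round(4)) for r in k][:8])
d=np.load("w7.npz");K,e,A=d["K"],d["e"],d["A"];h=cv2.cvtColor(d["im"],cv2.COLOR_RGB2GRAY)
for r in range(206,272,6): print(r,h[r,255:300].tolist())
for y in(.13,.145,.16,.17): print(y,"shut",[proj([.605+(y-.128)*-.0250/.055,y,z],K,e,A)[0].round(0).tolist() for z in(.029,.043)],"open",[proj([.607-(y-.128)*.1,y,z],K,e,A)[0].round(0).tolist() for z in(.029,.043)],"rail",[proj([.5785+.02+(y-.1145)*.037,y,z],K,e,A)[0].round(0).tolist() for z in(.014,.026)])
```

```text
w5 218 [(156, np.float64(0.2126)), (157, np.float64(0.2122)), (278, np.float64(0.1565)), (279, np.float64(0.156))]
w5 275 [(150, np.float64(0.2142)), (263, np.float64(0.1635))]
w6 218 [(150, np.float64(0.2332)), (151, np.float64(0.2328)), (162, np.float64(0.2284)), (163, np.float64(0.228)), (278, np.float64(0.1746)), (279, np.float64(0.1741))]
w6 275 [(155, np.float64(0.2304)), (263, np.float64(0.1815)), (264, np.float64(0.181))]
w7 218 [(153, np.float64(0.2068)), (154, np.float64(0.2064)), (278, np.float64(0.1495)), (279, np.float64(0.1489))]
w7 240 [(165, np.float64(0.2017)), (186, np.float64(0.193)), (209, np.float64(0.1829)), (235, np.float64(0.1709)), (273, np.float64(0.1518)), (274, np.float64(0.1512)), (275, np.float64(0.1507))]
w7 265 [(155, np.float64(0.2054)), (164, np.float64(0.2018)), (209, np.float64(0.1826)), (244, np.float64(0.1661)), (245, np.float64(0.1656)), (273, np.float64(0.1514)), (274, np.float64(0.1508))]
206 [85, 86, 84, 84, 87, 85, 85, 85, 85, 85, 85, 85, 86, 84, 85, 86, 85, 86, 85, 84, 85, 85, 84, 86, 86, 86, 86, 84, 85, 86, 85, 85, 85, 87, 85, 92, 110, 102
[... 1946 characters left out ...]
2, 112, 111, 100, 59, 43]
266 [39, 90, 90, 90, 91, 91, 90, 92, 89, 91, 90, 91, 26, 23, 24, 25, 22, 22, 22, 23, 24, 23, 24, 23, 23, 24, 67, 113, 113, 114, 114, 95, 39, 41, 39, 47, 111, 111, 111, 111, 111, 111, 112, 111, 108]
0.13 shut [[290.0, 254.0], [293.0, 267.0]] open [[294.0, 254.0], [297.0, 267.0]] rail [[280.0, 243.0], [281.0, 252.0]]
0.145 shut [[279.0, 234.0], [281.0, 245.0]] open [[292.0, 233.0], [295.0, 244.0]] rail [[280.0, 223.0], [282.0, 231.0]]
0.16 shut [[268.0, 212.0], [269.0, 221.0]] open [[290.0, 211.0], [293.0, 221.0]] rail [[281.0, 202.0], [283.0, 209.0]]
0.17 shut [[260.0, 197.0], [260.0, 205.0]] open [[288.0, 196.0], [291.0, 204.0]] rail [[282.0, 188.0], [284.0, 194.0]]
```

{"method": "move_arm", "body": {
  "moves": [
    [[-0.0015,-0.04,0,0,0],[-0.003,-0.08,0.01,0,0],[-0.003,-0.08,0.05,0,0],[-0.003,-0.08,0.1,0,0],[-0.003,-0.08,0.1,0,0]]
  ]
}}

```text
clock: 15.82
eef_pos: [0.5828, 0.0666, 0.156]
tool_rot: [0.72, 0.694, 0.004, 0.003]
ft_force: [0.9, -0.1, 0.6]
grip_width: 0.0002
grasp_force: 0.0
```

Run:
```python
from h import *
def ang(n,pts):
    d=np.load(n+".npz");w=ray(pts,d["K"],d["e"],d["A"],.043);v=w[1]-w[0];print(n,w.round(4).tolist(),"angle off lane",(np.degrees(np.arctan2(v[1],v[0]))-88).round(1))
ang("w6",[(301,272.7),(295,240.7)]); ang("w7",[(295,254),(285,212)])
im,K,e,A,c=snap("wrist");np.savez("w8",im=im,K=K,e=e,A=A);o=monitor.get_obs();print(o["clock"],o["eef_pos"],o["ft_force"])
h=cv2.cvtColor(im,cv2.COLOR_RGB2GRAY)
print("rear px",[proj([.583,y,.08],K,e,A)[0].round(1).tolist() for y in(.17,.1827,.19)],[proj([.583,y,.014],K,e,A)[0].round(1).tolist() for y in(.17,.1827,.19)])
for col in(245,260): 
    s=h[:200,col].astype(int); print(col,[(i,ray([col,i+.5],K,e,A,.08)[0][1].round(4)) for i in range(199) if abs(s[i+1]-s[i])>18])
for y in(.13,.15,.165,.175,.185):
    a=proj([.57,y,.043],K,e,A)[0];b=proj([.615,y,.043],K,e,A)[0];r=int(a[1])
    if r>=0: print(y,r,int(a[0]),h[r,int(a[0]):int(b[0])].tolist())
```

```text
w6 [[0.6093, 0.1501, 0.043], [0.6054, 0.1719, 0.043]] angle off lane 12.0
w7 [[0.6054, 0.1386, 0.043], [0.5995, 0.1654, 0.043]] angle off lane 14.4
15.875 [0.58106283 0.0665267  0.1532967 ] [-0.3866037  -0.22807997  0.03948159]
rear px [[248.0, 60.5], [247.2, 39.8], [246.8, 27.6]] [[248.0, 68.1], [247.4, 52.6], [247.1, 43.5]]
245 [(8, np.float64(0.2011)), (13, np.float64(0.1982)), (14, np.float64(0.1976)), (16, np.float64(0.1965)), (19, np.float64(0.1948)), (20, np.float64(0.1942)), (39, np.float64(0.183)), (40, np.float64(0.1824)), (41, np.float64(0.1818)), (52, np.float64(0.175)), (53, np.float64(0.1744)), (90, np.float64(0.1507)), (198, np.float64(0.0695))]
260 [(16, np.float64(0.1962)), (39, np.float64(0.1826)), (40, np.float64(0.182)), (41, np.float64(0.1814)), (51, np.float64(0.1753)), (52, np.float64(0.1747)), (53, np.float64(0.1741)), (72, np.float64(0.1621)), (74, np.float64(0.1608)), (75, np.float64(0.1601)), (77, np.float64(0.1588)), (89, np.float64(0.1509)), (194, np.float64(0.0724))]
0.13 116 234 [122, 121, 122, 124, 126, 127, 125, 123, 123, 123, 122, 122, 123, 123, 122,
[... 584 characters left out ...]
, 193, 191, 190, 191, 185, 96, 194, 195, 194, 194, 194, 185, 144, 194, 194, 194, 148, 104, 103, 103, 103, 119, 125, 198, 196, 56, 91, 96, 187, 186, 186, 188, 190]
0.175 59 231 [198, 198, 197, 192, 192, 191, 197, 200, 201, 201, 196, 196, 197, 197, 197, 195, 195, 195, 196, 197, 194, 195, 198, 187, 106, 193, 194, 193, 194, 193, 192, 154, 125, 124, 123, 122, 123, 134, 116, 195, 185, 179, 173, 169, 146, 103, 197, 198, 123, 68, 92, 92, 91, 89, 90, 93]
0.185 45 230 [51, 51, 52, 51, 52, 52, 51, 52, 50, 51, 52, 51, 50, 51, 51, 52, 51, 52, 51, 51, 50, 52, 51, 52, 51, 51, 52, 52, 53, 51, 51, 50, 51, 52, 51, 52, 51, 66, 107, 62, 97, 101, 100, 101, 102, 103, 92, 124, 123, 122, 57, 91, 90, 89, 90, 88, 92]
```

The catch strip now crosses behind the rack's rear face (columns 255–262, inside the rack's edge at 267). The rear has held steady at y = 0.1826 while the ejector pushes against it. The rack is latched and the robot is clear.

```bash
python3 -c "
from workcell import job
print(job.job_done())"
```

```text
the job is handed in; nothing more can be done
None
```

The rack is in the free lane with the catch shut behind it; I felt the click and a light touch on the end stop, and handed the job in at about 16 s with the arm clear, but I viewed 11 pictures against the limit of 10.

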